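# Close the light path and hold reference cell three in the beam

## Robot

A 6-joint arm with a two-finger parallel gripper is mounted at the origin on the work surface. World frame = base frame: x ahead of the robot, y to its left, z up, the work surface at z = 0. Lengths are in m, angles in rad, forces in N, time in s.
With the tool pointing down it reaches from about 0.225 to 0.725 m from the base axis. Payload 3.1 kg.
Tool frame: the origin (TCP) lies at the very end of the fingers, on their centre line; the grasp point (between the pads) lies 19 mm behind it (manip.grip_depth is the distance from the TCP to the grasp point, in m); x points along the fingers, y is the direction in which the jaws open and shut, and the axes are right-handed (so a half turn about x gives the same grasp; the last joint's range is limited). The gripper opens to 85 mm and grips with 20 to 120 N. Pads are 22 mm wide; open, the fingers measure 114 mm over their backs; the gripper's body (76 mm by 85 mm) begins 54 mm behind the grasp point. The pads swing forward as they close: fully open they stand 13 mm farther back than shut.
Start: joints at [-1.466, 0.048, 0.099, 1.622, 0, 1.443], TCP at [0.121, -0.511, 0.231] pointing down, gripper open.
Joint ranges: [-2.91, 2.91], [-0.99, 1.94], [-1.21, 1.42], [-2.12, 2.29], [-1.49, 1.47], [-3.14, 3.14]. Speed limits (rad/s): [2.79, 2.79, 3.14, 3.14, 3.14, 3.14].

## Interface

Orientations are given as a unit quaternion [x, y, z, w].
In Python, from plant import telemetry, snapshot, get_calibration, sign_off, manip gives the robot as it stands. The module is installed in compiled form; this text tells all that it offers.
- The arm moves only by the tool move_arm, never from a script. Its argument "steps" is a list that holds one entry, the list of rows, each a list of 7 numbers: the shift along the tool's x, y, z in units of 25 mm (1.0 is 25 mm), then the turn, a rotation vector about the tool's x, y, z in units of 6 degrees (1.0 is 6 degrees), then the opening, from 0 (shut) to 1 (fully open). A call has 1 to 5 rows; each row is the pose to reach, as a shift and turn from the pose commanded when the call began, along the tool's axes at that moment; what a row does not reach only later rows make up. A row lasts 1/12 s, in which the tool goes at most 41.7 mm and 7.16 degrees, less where a joint would pass 70% of its speed; a pose out of reach is approached as far as the arm can. A call with a gripper value outside its range is refused whole. The fingers move at their own pace and stop on an object; "newtons" is the grip in N (left out, the last holds). Time passes only in rows, so rows that repeat a pose let the fingers close. It gives the time, the measured TCP pose, the force and the opening at its end, in the units of the state.
- telemetry.observe(): the state, without advancing time (a new reading comes with each control period).
- snapshot(name): name is "side" or "top"; returns the picture (400x640x3 uint8, red, green, blue); there is no depth.
- get_calibration(name): a dict with "intrinsics" (3x3 intrinsics, pixels), "world_from_camera" (4x4, takes a point from camera to world coordinates). Camera axes: x right, y up, looking along -z (the intrinsics and any distortion apply to the point x, -y, -z); pixel columns grow to the right and rows downward; lengths in m; the calibration is good to about 2 mm. A picture is of the moment at which its call begins. get_calibration takes no time and is no camera call.
- sign_off(): hands the job in, once; it reports no verdict.
The state is a dict: "clock": time; "joint_pos": joint angles; "qvel": joint speeds; "joint_efforts": joint torques, N m; "tool_pos": TCP position; "eef_rot": TCP orientation; "force": force on the tool from outside, world axes, zero at the start; "torque": the same for the moment, N m; "grip_width": finger opening in m.
Only numpy, scipy, OpenCV 4.12 (cv2) and the standard library are available. Lean on these libraries where they do the work, as an engineer would, in place of code of your own. Each camera call takes 0.05 s, during which the arm holds its last target. There are 200 camera calls.

## Task

Bring the loose lamp module up to the photometer so that its light tube enters the port and its flange sits flush against the wall, standing square on the bench with no gap, and let go of it. Then turn the turret knob on top clockwise from its parked stop, counting three clicks, and finish while holding the knob at that third stop: it springs back if released. Leave the bottle, the vial rack and the beaker where they stand.

Things in the scene. Friction and masses are not known exactly. Their poses are not given: they have to be found in the camera images.
- photometer: White bench photometer, fixed to the bench. Origin on the bench straight under the knob axis; z up. In its own frame the housing spans x -75..75 mm, y -130..70 mm, and is 95 mm high. Its flat port wall faces +y. A round dark dial plate, radius 38 mm, top 97 mm above the bench, carries the knob.
- port (a point): Middle of the light port, on the outer plane of the photometer's +y wall, 45 mm above the bench; axes as the photometer's (y points out of the wall). The port is a square recess 40 x 40 mm, 12 mm deep.
- lamp_center (a point): Loose lamp module, about 0.55 kg: dark metal box with cooling fins at its rear, 50 mm wide (own x), 100 mm long (own y), 80 mm high. This point is its centre, 40 mm above its foot; z up, its light tube points to own -y. Its axes are parallel to the photometer's when seated. Its sides are plain metal from own y -46 to +26 mm, to be gripped there.
- lamp_face (a point): Middle of the outer face of the lamp's flange (62 mm wide, 4 mm thick), 50 mm from the lamp's centre towards own -y, 45 mm above its foot. It meets the port point when seated. Axes as the lamp's. The light tube, diameter 28 mm, stands 7 mm proud of this face.
- knob_grip (a point): On the vertical axis of the turret knob, 26 mm above the dial plate (123 mm above the bench). Black bar grip 46 mm long, 12 mm thick, top 37.5 mm above the dial, on a skirt of radius 21 mm, 4.5 mm high. The frame turns with the knob; x runs along the bar to the pointer end (white line). Six white marks on the dial show the stops; the longest is the parked one.
- turret_knob (a joint): Knob angle in rad: 0 at the parked stop (an end stop), growing clockwise seen from above. A click stop every 22.5 degrees (0.393 rad), five beyond the parked one; the third is at 1.178; end stop at 1.963. The return spring (0.08 N m parked, 0.13 N m at the third stop) outdoes the clicks (0.065 N m), so a released knob runs back to 0.
- bottle: Amber bottle, 62 mm diameter, 130 mm high, origin under its foot; not to be disturbed.
- vial_rack: White block with small capped vials, 60 x 100 mm, 48 mm high, origin under its foot; not to be disturbed.
- beaker: Glass beaker, 60 mm diameter, 70 mm high, origin under its foot; not to be disturbed.

How it is judged:
On the way, in this order (a step that is already met when the one before it is completed fails the run):
1. the lamp stands flush against the port wall and is let go, the knob still parked (y of lamp_face in the frame of port between -0.0025 and 0.0025 m and x of lamp_face in the frame of port between -0.007 and 0.007 m and angle between the x axis of lamp_center and the x axis of port, either way round below 0.045 rad and angle between lamp_center's own z axis and vertical below 0.05 rad and height (world z) of lamp_center below 0.043 m and value of joint turret_knob below 0.15 rad and contact force between the fingers and lamp below 0.1 N), for 0.2 s.
2. the knob is held at the third stop (y of lamp_face in the frame of port between -0.0025 and 0.0025 m and x of lamp_face in the frame of port between -0.007 and 0.007 m and angle between the x axis of lamp_center and the x axis of port, either way round below 0.045 rad and angle between lamp_center's own z axis and vertical below 0.05 rad and height (world z) of lamp_center below 0.043 m and value of joint turret_knob between 1.078 and 1.278 rad and velocity of joint turret_knob between -0.1 and 0.1 rad/s and contact force between the fingers and turret_knob above 1 N), for 0.3 s.
At the end, for the whole second after the job is handed in: The lamp stands upright on the bench with its flange centre within 2.5 mm of the port wall, within 7 mm sideways of the port and within 0.045 rad of square; the knob is within 0.1 rad of the third stop (1.178 rad), at rest, held there by the fingers (over 1 N of contact) (all of step 2); the arm keeps its last pose, push and grip.
It fails at once if a bystander is moved by more than 25 mm (distance of any of bottle, vial_rack, beaker from where it was at the start of the episode above 0.025 m).
It also fails if it takes over 61 s, if anything falls off the work surface, if the arm or the gripper's body presses on something with over 40 N, if the wrist force passes 120 N, or if a joint passes its speed limit or range.

## Working session

There is one attempt and no reset: what is moved stays moved. The work goes in short steps, Python scripts to look and compute and a tool call to move; the robot and the scene stay as the last step left them, time stands still between calls to the robot, and variables do not carry over. Pictures are saved under pics/ and viewed, about 8 in all and at most 12, crops included, and the job is handed in when it is done.

Besides the shell and the picture viewer there is one more tool, called after ">>>" by a JSON object that holds its "api" and its "payload". move_arm: Moves the arm, as the interface text tells. Its arguments: {"type":"object","properties":{"steps":{"type":"array","items":{"type":"array","items":{"type":"array","items":{"type":"number"}}}},"newtons":{"type":"number"}},"required":["steps"]}

```bash
mkdir -p pics; python3 - <<'E'
from plant import telemetry, snapshot, get_calibration, manip
import cv2,numpy as np
for n in("side","top"):
    cv2.imwrite(f"pics/{n}0.png",cv2.cvtColor(snapshot(n),cv2.COLOR_RGB2BGR))
    c=get_calibration(n);print(n,{k:np.round(v,4).tolist() if not isinstance(v,str) else v for k,v in c.items()})
print(telemetry.observe(),manip.grip_depth)
E
```

```text
side {'intrinsics': [[365.3342, 0.0, 321.5307], [0.0, 365.3342, 202.5978], [0.0, 0.0, 1.0]], 'world_from_camera': [[-0.9936, 0.0865, -0.0723, 0.4609], [-0.1108, -0.6296, 0.769, 0.6635], [0.021, 0.7721, 0.6352, 0.6516], [0.0, 0.0, 0.0, 1.0]]}
top {'intrinsics': [[411.1908, 0.0, 317.8714], [0.0, 411.1908, 198.7103], [0.0, 0.0, 1.0]], 'world_from_camera': [[0.0442, 0.9775, -0.206, 0.2911], [-0.999, 0.0429, -0.0106, 0.0001], [-0.0015, 0.2063, 0.9785, 1.2475], [0.0, 0.0, 0.0, 1.0]]}
{'clock': 0.1, 'joint_pos': array([-1.46581092e+00,  4.86947245e-02,  9.77492227e-02,  1.62203082e+00,
        2.66774903e-05,  1.44299155e+00]), 'qvel': array([ 0.00160768, -0.00162751,  0.00416808, -0.00034329, -0.00153413,
        0.0009994 ]), 'joint_efforts': array([ 2.79881089e-03, -3.39850760e+01,  3.20936000e+01,  1.58605952e-02,
       -1.00330712e-04,  4.08484595e-06]), 'tool_pos': array([ 0.1210479 , -0.51027441,  0.23022221]), 'eef_rot': array([ 0.70234012,  0.08288857, -0.70230367,  0.0813474 ]), 'force': array([-0.38364764,  0.84469401, -0.21516835]), 'torque': array([-0.00830433,  0.04428994,  0.02662941]), 'grip_width': 0.08543349910993746} 0.0187
```

View pics/top0.png

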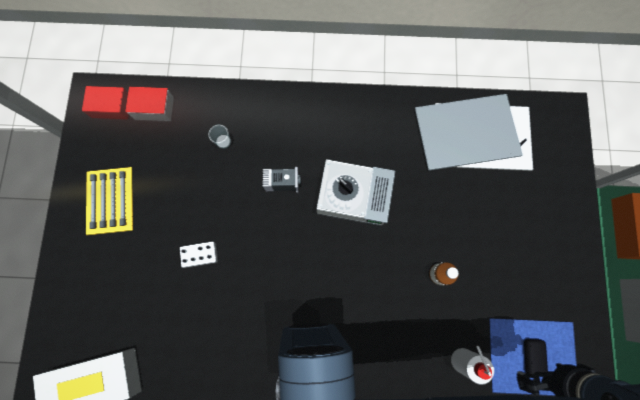

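View pics/side0.png

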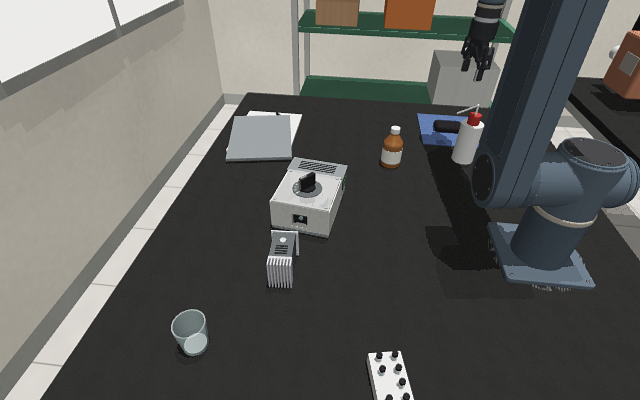

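```bash
python3 - <<'E'
import cv2,numpy as np
t=cv2.imread("pics/top0.png")[150:235,250:405]
s=cv2.imread("pics/side0.png")[145:300,250:365]
cv2.imwrite("pics/tc.png",cv2.resize(t,None,fx=5,fy=5,interpolation=cv2.INTER_CUBIC))
cv2.imwrite("pics/sc.png",cv2.resize(s,None,fx=3.8,fy=3.8,interpolation=cv2.INTER_CUBIC))
E
```

```text
(no output)
```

View pics/tc.png

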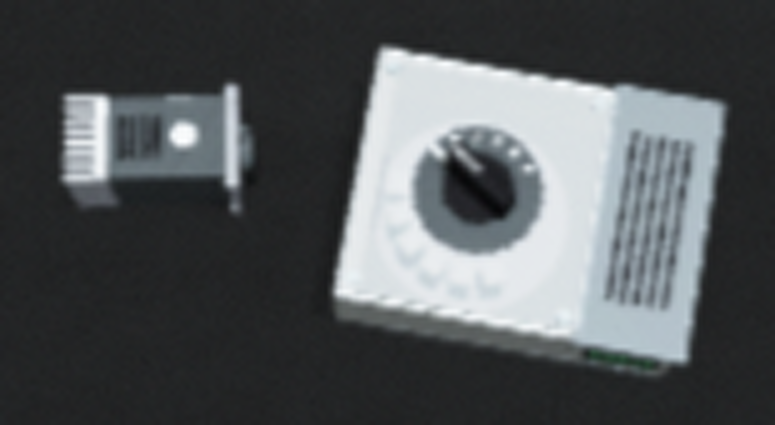

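View pics/sc.png

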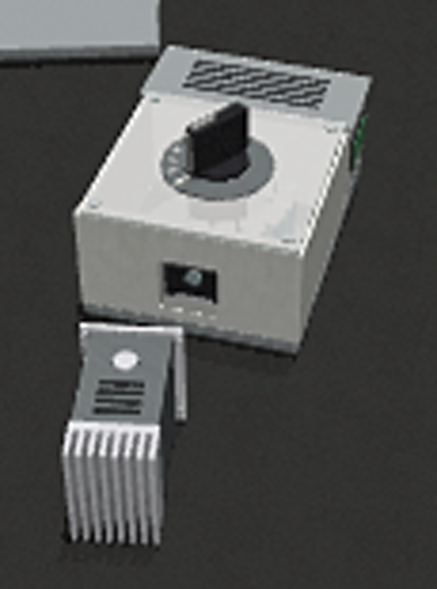

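```bash
cat > h.py <<'E'
import cv2,numpy as np
from plant import telemetry, snapshot, get_calibration
from scipy.spatial.transform import Rotation as R
def ray(n,uv,z):
    c=get_calibration(n);K=np.array(c["intrinsics"]);T=np.array(c["world_from_camera"])
    uv=np.atleast_2d(uv).astype(float)
    d=np.c_[(uv-K[:2,2])/K[[0,1],[0,1]],np.ones(len(uv))]*[1,-1,-1]@T[:3,:3].T
    return T[:3,3]+d*((z-T[2,3])/d[:,2])[:,None]
def proj(n,P):
    c=get_calibration(n);K=np.array(c["intrinsics"]);T=np.array(c["world_from_camera"])
    p=(np.atleast_2d(P)-T[:3,3])@T[:3,:3];return p[:,:2]*[1,-1]/-p[:,2:]*K[[0,1],[0,1]]+K[:2,2]
def edge(g,cols,r0,r1,th,axis=0):
    """sub-pixel first crossing of th going from r0 to r1; axis 0: along rows in each column"""
    out=[]
    for c in cols:
        rr=np.arange(r0,r1,.1 if r1>r0 else -.1)
        xy=np.c_[np.full(len(rr),c),rr] if axis==0 else np.c_[rr,np.full(len(rr),c)]
        v=cv2.remap(g.astype(np.float32),xy[:,0].astype(np.float32)[None],xy[:,1].astype(np.float32)[None],cv2.INTER_LINEAR)[0]
        k=np.argmax(v>th)
        if v[k]>th:out.append(xy[k])
    return np.array(out)
def line(P):
    v=cv2.fitLine(P[:,:2].astype(np.float32),cv2.DIST_HUBER,0,1e-4,1e-4).ravel();d=v[:2]*np.sign(v[np.argmax(abs(v[:2]))])
    return v[2:],d,np.degrees(np.arctan2(d[1],d[0])),np.abs((P[:,:2]-v[2:])@[-d[1],d[0]]).mean()
def meet(a,b):
    t=np.linalg.solve(np.c_[a[1],-b[1]],b[0]-a[0]);return a[0]+t[0]*a[1]
E
python3 - <<'E'
from h import *
g=cv2.cvtColor(cv2.imread("pics/top0.png"),cv2.COLOR_BGR2GRAY)
f=lambda e,z:line(ray("top",e,z))
L=f(edge(g,np.arange(164,206,1),305,335,130,1),.095)   # port wall top edge
T=f(edge(g,np.arange(330,368,1),150,175,130),.095)
B=f(edge(g,np.arange(322,362,1),225,195,150),.095)
Rr=f(edge(g,np.arange(175,215,1),410,380,110,1),.095)
for n,l in zip("LTBR",(L,T,B,Rr)):print(n,l)
c=[meet(L,T),meet(T,Rr),meet(Rr,B),meet(B,L)];print(np.round(c,4),[np.round(np.linalg.norm(c[i]-c[i-1]),4) for i in range(4)])
# lamp
LT=f(edge(g,np.arange(273,295,1),160,178,70),.08);LB=f(edge(g,np.arange(273,295,1),195,180,70),.08)
FL=f(edge(g,np.arange(168,186,1),305,292,130,1),.08);FN=f(edge(g,np.arange(170,185,1),255,270,110,1),.08)
for n,l in zip(("LT","LB","FL","FN"),(LT,LB,FL,FN)):print(n,l)
print(np.round([meet(LT,FL),meet(LB,FL),meet(LB,FN),meet(LT,FN)],4))
# dial
m=((g[170:205,325:365]<135)).astype(np.uint8)
n,lab,st,ce=cv2.connectedComponentsWithStats(m);i=1+np.argmax(st[1:,4])
print(st[i],ce[i])
cn=max(cv2.findContours((lab==i).astype(np.uint8),0,1)[0],key=len);e=cv2.fitEllipse(cn);print(e,ray("top",np.array(e[0])+[325,170],.097))
gs=cv2.cvtColor(cv2.imread("pics/side0.png"),cv2.COLOR_BGR2GRAY)
# side view corners read from crop /3.8 +(250,145)
s=lambda u,v:np.array([u/3.8+250-.37,v/3.8+145-.37])
print("side wall corners",np.round(ray("side",[s(76,211),s(298,253)],.095),4))
print("side lamp flange top outer corners",np.round(ray("side",[s(79,325),s(184,327)],.08),4))
print("lamp fin top",np.round(ray("side",[s(66,425),s(162,428)],.08),4))
E
```

```text
L (array([0.55463743, 0.00942967], dtype=float32), array([ 0.99025685, -0.13925278], dtype=float32), np.float32(-8.00461), np.float64(0.00021631523378692137))
T (array([ 0.6434002 , -0.07777562], dtype=float32), array([0.14420243, 0.9895482 ], dtype=float32), np.float32(81.7089), np.float64(0.00032885015334342525))
B (array([ 0.49461156, -0.04750662], dtype=float32), array([0.14133  , 0.9899625], dtype=float32), np.float32(81.87518), np.float64(0.00031927813096559063))
R (array([ 0.5576115 , -0.19689852], dtype=float32), array([ 0.99020314, -0.13963424], dtype=float32), np.float32(-8.026682), np.float64(0.0002957755405218386))
[[ 0.6541 -0.0046]
 [ 0.6247 -0.2064]
 [ 0.4749 -0.1852]
 [ 0.5038  0.0166]] [np.float32(0.1518), np.float32(0.2039), np.float32(0.1512), np.float32(0.2039)]
LT (array([0.62304807, 0.11887638], dtype=float32), array([-0.07609867,  0.9971003 ], dtype=float32), np.float32(94.36434), np.float64(0.0005042707412870659))
LB (array([0.5736127 , 0.11465618], dtype=float32), array([-0.06232566,  0.9980559 ], dtype=float32), np.float32(93.5733), np.float64(0.0003210284849923117))
FL (array([0.6015084 , 0.07616685], dtype=float32), array([0.99688214, 0.07890514], dtype=float32), np.float32(4.5256352), np.float64(0.00047624306436441235))
FN (array([0.59944075, 0.17824957], dtype=float32), array([0.99862933, 0.05233973], dtype=float32), np.float32(3.0002162), np.float64(0.0003100400205040621))
[[0.6262 0.0781]
 [0.5761 0.0742]
 [0.5697 0.1767]
 [0.6184 0.1792]]
[  8   6  25  24 425] [19.97176471 18.55764706]
((19.96707534790039, 18.344655990600586), (21.953176498413086, 23.572111129760742), 101.27146911621094) [[ 0.56720442 -0.0638793   0.097     ]]
side wall corners [[ 0.6491 -0.0026  0.095 ]
 [ 0.5057  0.019   0.095 ]]
side lamp flange top outer corners [[0.629  0.084  0.08  ]
 [0.5673 0.0774 0.08  ]]
lamp fin top [[0.6189 0.1622 0.08  ]
 [0.5665 0.1576 0.08  ]]
```

```bash
cat >> h.py <<'E'
def goto(p,yaw,q=None):
    """units for move_arm to bring TCP to p, pointing down, tool y at yaw (world, deg; mod 180)"""
    o=telemetry.observe();Rc=R.from_quat(o["eef_rot"]);M=Rc.as_matrix()
    res=[]
    for a in (yaw,yaw+180):
        y=np.array([np.cos(np.radians(a)),np.sin(np.radians(a)),0]);x=np.array([0,0,-1.])
        Rt=R.from_matrix(np.c_[x,y,np.cross(x,y)])
        res.append((Rc.inv()*Rt).as_rotvec(degrees=True)/6)
    t=M.T@(np.array(p)-o["tool_pos"])/.025
    print("clock",round(o["clock"],2),"pos",np.round(o["tool_pos"],4),"yaw_y",round(np.degrees(np.arctan2(M[1,1],M[0,1])),2),"q",np.round(o["joint_pos"],3),"F",np.round(o["force"],1),"w",round(o["grip_width"],4))
    print("shift",np.round(t,2),"turns",[np.round(r,2).tolist() for r in res])
E
python3 - <<'E'
from h import *
goto([.5975,.128,.23],4)
print(ray("top",[[445,273],[219,136],[198,254]],.05))
g=cv2.cvtColor(cv2.imread("pics/top0.png"),cv2.COLOR_BGR2GRAY)
np.set_printoptions(linewidth=250)
print(g[172:204,332:360])
E
```

```text
clock 0.1 pos [ 0.121  -0.5103  0.2302] yaw_y -76.66 q [-1.466  0.049  0.098  1.622  0.     1.443] F [-0.4  0.8 -0.2] w 0.0854
shift [  0.06 -20.45 -24.43] turns [[-13.44, -0.02, 0.02], [16.56, 0.02, 0.02]]
[[ 0.3418857  -0.36048713  0.05      ]
 [ 0.72688698  0.32568518  0.05      ]
 [ 0.36458025  0.35262255  0.05      ]]
[[223 223 221 223 223 223 223 223 223 223 223 223 223 223 223 223 223 223 223 224 223 224 224 224 224 224 225 224]
 [223 222 223 223 222 223 223 224 224 224 224 224 223 224 224 224 224 223 223 223 224 223 223 223 224 224 224 223]
 [223 222 222 222 224 223 224 226 227 225 226 225 225 224 222 222 221 221 224 224 223 224 223 224 224 224 224 223]
 [223 222 224 224 226 228 229 228 210 193 188 172 159 162 168 174 194 205 216 225 224 223 224 223 223 224 223 224]
 [222 224 226 229 229 229 228 209 175 148 135 121 121 145 138 127 139 155 170 198 218 225 224 224 223 223 223 223]
 [226 229 230 231 230 210 175 158 203 192 136 114 137 155 136 116 140 180 163 143 166 208 225 225 224 223 223 224]
 [230 232 232 230 225 183 130 117 149 134  94  99 135 138 118 116 150 182 155 119 126
[... 2205 characters left out ...]
 232 231]
 [236 235 233 231 223 194 162 137 122 117 117 117 115 116 117 116 115 114 118 122 156 198 219 228 231 232 232 232]
 [235 231 227 230 232 228 219 195 160 134 125 124 120 120 122 123 123 131 157 160 199 227 231 231 232 232 232 232]
 [227 220 221 230 235 234 232 228 219 197 187 171 150 145 159 162 165 196 218 220 227 231 231 232 232 232 232 232]
 [215 214 224 233 235 235 235 233 231 229 227 224 218 217 221 222 222 227 231 232 232 232 232 232 232 232 232 232]
 [212 219 230 235 236 235 233 231 233 234 233 234 233 232 233 234 234 234 233 232 232 232 231 232 232 232 232 232]
 [222 224 227 232 235 235 230 230 232 234 236 235 234 232 233 235 235 235 235 232 232 232 232 231 232 232 232 231]]
```

>>> {"api": "move_arm", "payload": {"steps": [[[0,-20.4,-24.4,-13.4,0,0,1],[0,-20.4,-24.4,-13.4,0,0,1],[0,-20.4,-24.4,-13.4,0,0,1],[0,-20.4,-24.4,-13.4,0,0,1],[0,-20.4,-24.4,-13.4,0,0,1]]]}}

```text
clock: 0.52
tool_pos: [0.2463, -0.3421, 0.2307]
eef_rot: [0.642, 0.296, -0.642, 0.295]
force: [0.6, -1.1, 0.1]
grip_width: 0.0856
```

```bash
python3 - <<'E'
from h import *
goto([.5975,.128,.2],4)
m=ray("top",[[337,180],[340.5,177],[344.7,176.9],[349,177.6],[352.5,180.2],[355,183.2]],.097)[:,:2]
for c in ([.567,-.0638],[.569,-.063]):
    d=m-c;print(np.round(np.degrees(np.arctan2(d[:,1],d[:,0])),1),np.round(np.hypot(*d.T),4))
E
```

```text
clock 0.52 pos [ 0.2463 -0.3421  0.2307] yaw_y -40.56 q [-1.106 -0.22  -0.152  1.639  0.     1.172] F [ 0.6 -1.1  0.1] w 0.0856
shift [  1.24  -1.55 -23.42] turns [[-7.43, -0.01, 0.0], [22.57, 0.01, 0.01]]
[ 44.7  22.6   2.9 -18.2 -39.8 -59.6] [0.0337 0.0361 0.0342 0.0343 0.0329 0.033 ]
[ 46.2  22.6   1.7 -20.7 -43.2 -63.4] [0.0317 0.0339 0.0322 0.0327 0.032  0.0328]
```

>>> {"api": "move_arm", "payload": {"steps": [[[0,-1.5,-23.4,-7.4,0,0,1],[0,-1.5,-23.4,-7.4,0,0,1],[0,-1.5,-23.4,-7.4,0,0,1],[0,-1.5,-23.4,-7.4,0,0,1],[0,-1.5,-23.4,-7.4,0,0,1]]]}}

```text
clock: 0.93
tool_pos: [0.3723, -0.176, 0.231]
eef_rot: [-0.52, -0.479, 0.52, -0.479]
force: [1.2, 0.1, 0.5]
grip_width: 0.0852
```

```bash
python3 -c "
from h import *
goto([.5975,.128,.2],4)"
```

```text
clock 0.93 pos [ 0.3723 -0.176   0.231 ] yaw_y -4.7 q [-0.605 -0.246 -0.173  1.644 -0.     1.048] F [1.2 0.1 0.5] w 0.0852
shift [  1.24   7.98 -12.86] turns [[-1.45, 0.0, 0.0], [28.55, 0.0, -0.0]]
```

>>> {"api": "move_arm", "payload": {"steps": [[[0,8,-12.9,-1.45,0,0,1],[0,8,-12.9,-1.45,0,0,1],[0,8,-12.9,-1.45,0,0,1],[0,8,-12.9,-1.45,0,0,1],[0,8,-12.9,-1.45,0,0,1]]]}}

```text
clock: 1.35
tool_pos: [0.4972, -0.0091, 0.2308]
eef_rot: [0.483, 0.516, -0.484, 0.516]
force: [1.0, -0.7, 0.8]
grip_width: 0.0853
```

```bash
python3 -c "
from h import *
goto([.5975,.128,.15],4)"
```

```text
clock 1.35 pos [ 0.4972 -0.0091  0.2308] yaw_y 3.69 q [-0.153 -0.024  0.026  1.621 -0.     1.353] F [ 1.  -0.7  0.8] w 0.0853
shift [ 3.23  4.36 -5.21] turns [[-0.05, 0.0, 0.01], [29.95, 0.01, -0.0]]
```

>>> {"api": "move_arm", "payload": {"steps": [[[0,4.35,-5.2,0,0,0,1],[0,4.35,-5.2,0,0,0,1],[0,4.35,-5.2,0,0,0,1],[0,4.35,-5.2,0,0,0,1],[0,4.35,-5.2,0,0,0,1]]]}}

```text
clock: 1.77
tool_pos: [0.5991, 0.1312, 0.2268]
eef_rot: [0.482, 0.519, -0.482, 0.516]
force: [-0.7, -1.0, -2.2]
grip_width: 0.0853
```

```bash
python3 -c "
from h import *
cv2.imwrite('pics/side1.png',cv2.cvtColor(snapshot('side'),cv2.COLOR_RGB2BGR))
goto([.5975,.128,.031],4)"
```

```text
clock 1.82 pos [0.5977 0.1288 0.2276] yaw_y 3.93 q [1.020e-01 2.840e-01 3.580e-01 1.649e+00 1.000e-03 1.604e+00] F [-0.3 -0.2 -0.9] w 0.0856
shift [7.86 0.03 0.04] turns [[-0.01, -0.01, 0.04], [29.99, 0.07, 0.01]]
```

View pics/side1.png

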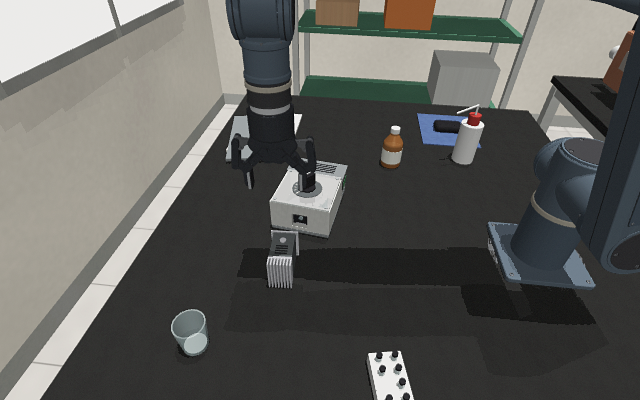

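>>> {"api": "move_arm", "payload": {"steps": [[[1.5,0,0,0,0,0,1],[3,0,0,0,0,0,1],[4.5,0,0,0,0,0,1],[5.2,0,0,0,0,0,1],[5.2,0,0,0,0,0,1]]]}}

```text
clock: 2.23
tool_pos: [0.5914, 0.1238, 0.0945]
eef_rot: [0.481, 0.518, -0.488, 0.513]
force: [-0.6, -0.3, 0.2]
grip_width: 0.0855
```

>>> {"api": "move_arm", "payload": {"steps": [[[0.8,0,0,0,0,0,1],[1.6,0,0,0,0,0,1],[2.2,0,0,0,0,0,1],[2.6,0,0,0,0,0,1],[2.6,0,0,0,0,0,1]]]}}

```text
clock: 2.65
tool_pos: [0.5956, 0.1246, 0.0353]
eef_rot: [0.483, 0.516, -0.485, 0.515]
force: [-1.0, -0.0, 0.1]
grip_width: 0.0856
```

```bash
python3 -c "
from h import *
goto([.5975,.128,.031],4)"
```

```text
clock 2.65 pos [0.5956 0.1246 0.0353] yaw_y 3.61 q [ 0.096  0.31   0.005  1.269 -0.     1.604] F [-1.  -0.   0.1] w 0.0856
shift [ 0.17  0.09 -0.13] turns [[-0.07, 0.0, 0.03], [29.93, 0.04, -0.0]]
```

>>> {"api": "move_arm", "payload": {"steps": [[[0.1,0,0,0,0,0,0],[0.1,0,0,0,0,0,0],[0.1,0,0,0,0,0,0],[0.1,0,0,0,0,0,0],[0.1,0,0,0,0,0,0]]], "newtons": 40}}

```text
clock: 3.07
tool_pos: [0.5981, 0.1255, 0.0357]
eef_rot: [0.485, 0.515, -0.483, 0.516]
force: [-0.3, -0.7, 5.5]
grip_width: 0.0498
```

>>> {"api": "move_arm", "payload": {"steps": [[[0,0,0,0,0,0,0],[0,0,0,0,0,0,0],[0,0,0,0,0,0,0],[-0.2,0,0,0,0,0,0],[-0.2,0,0,0,0,0,0]]]}}

```text
clock: 3.48
tool_pos: [0.5959, 0.1255, 0.0379]
eef_rot: [0.483, 0.516, -0.484, 0.515]
force: [-0.3, 0.2, -5.9]
grip_width: 0.0495
```

```bash
python3 - <<'E'
from h import *
cv2.imwrite('pics/top2.png',cv2.cvtColor(snapshot('top'),cv2.COLOR_RGB2BGR))
cv2.imwrite('pics/side2.png',cv2.cvtColor(snapshot('side'),cv2.COLOR_RGB2BGR))
cv2.imwrite("pics/sc2.png",cv2.resize(cv2.imread('pics/side2.png')[145:300,230:365],None,fx=3.8,fy=3.8,interpolation=cv2.INTER_CUBIC))
goto([.5975,.128,.031],4)
E
```

```text
clock 3.58 pos [0.5954 0.1254 0.0369] yaw_y 3.66 q [0.097 0.31  0.008 1.273 0.    1.604] F [-0.8  0.6 -6.4] w 0.0496
shift [ 0.24  0.09 -0.1 ] turns [[-0.06, -0.0, 0.03], [29.94, 0.05, 0.0]]
```

View pics/sc2.png

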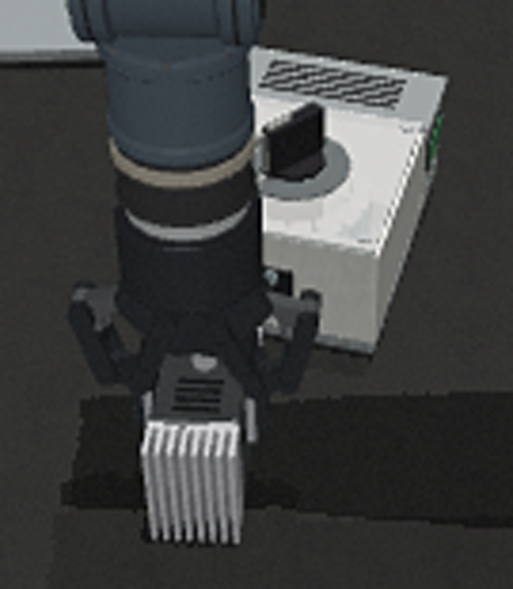

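```bash
python3 -c "
from h import *
goto([.5892,.0785,.037],-8.05)"
```

```text
clock 3.58 pos [0.5954 0.1254 0.0369] yaw_y 3.66 q [0.097 0.31  0.008 1.273 0.    1.604] F [-0.8  0.6 -6.4] w 0.0496
shift [-0.   -0.37  1.86] turns [[1.95, 0.0, 0.03], [-28.05, -0.05, 0.01]]
```

>>> {"api": "move_arm", "payload": {"steps": [[[0,0,0,0.5,0,0,0],[0,0,0,1,0,0,0],[0,-0.1,0.5,1.5,0,0,0],[0,-0.2,1,1.95,0,0,0],[0,-0.3,1.4,1.95,0,0,0]]]}}

```text
clock: 4.0
tool_pos: [0.5902, 0.0894, 0.0369]
eef_rot: [-0.533, -0.464, 0.535, -0.463]
force: [-0.1, -0.1, -5.9]
grip_width: 0.0491
```

>>> {"api": "move_arm", "payload": {"steps": [[[0,0,0.2,0,0,0,0],[0,0,0.4,0,0,0,0],[0,0,0.4,0,0,0,0]]]}}

```text
clock: 4.25
tool_pos: [0.5898, 0.0792, 0.0383]
eef_rot: [-0.534, -0.464, 0.534, -0.463]
force: [0.1, 0.5, -5.9]
grip_width: 0.0499
```

```bash
python3 - <<'E'
from h import *
for n in('top','side'):
  cv2.imwrite(f'pics/{n}3.png',cv2.cvtColor(snapshot(n),cv2.COLOR_RGB2BGR))
a=cv2.resize(cv2.imread('pics/side3.png')[165:285,230:350],None,fx=4.8,fy=4.8,interpolation=cv2.INTER_CUBIC)
cv2.imwrite("pics/c3.png",a)
goto([.5892,.0785,.037],-8.05)
E
```

```text
clock 4.35 pos [0.5902 0.0803 0.0387] yaw_y -8.03 q [ 2.200e-02  2.730e-01 -3.300e-02  1.265e+00  1.000e-03  1.733e+00] F [ 0.4 -0.2 -5.4] w 0.0495
shift [ 0.07 -0.03  0.08] turns [[0.0, -0.01, 0.0], [-30.0, -0.0, -0.01]]
```

View pics/c3.png

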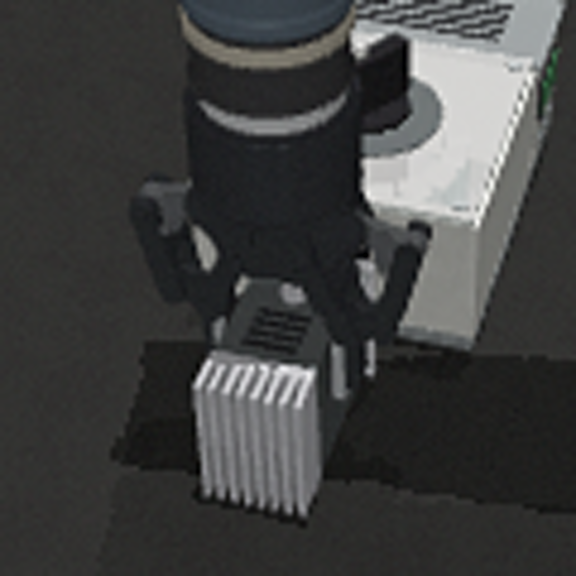

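```bash
python3 - <<'E'
from h import *
s=lambda u,v:np.array([u/4.8+230-.4,v/4.8+165-.4])
C=np.array([.569,-.0631]);ux=np.array([.990,-.140]);uy=np.array([.140,.990])
for z in(.002,.005):
  P=ray("side",[s(207,500),s(305,515)],z)[:,:2]; print(P,(P-C)@np.c_[ux,uy])
# same rear-bottom corners at start: crop sc (70,540),(160,545)
s=lambda u,v:np.array([u/3.8+250-.37,v/3.8+145-.37])
print(ray("side",[s(70,541),s(160,545)],0))
o=telemetry.observe();print((o["tool_pos"][:2]-C)@np.c_[ux,uy])
E
```

```text
[[0.61908836 0.1288638 ]
 [0.571323   0.13190422]] [[ 0.02271254  0.19705654]
 [-0.02500082  0.1933794 ]]
[[0.61835786 0.13133277]
 [0.57081309 0.13435915]] [[ 0.02164369  0.19939854]
 [-0.02584933  0.19573839]]
[[0.61873644 0.17889955 0.        ]
 [0.56702488 0.17513423 0.        ]]
[0.00091484 0.14496127]
```

>>> {"api": "move_arm", "payload": {"steps": [[[0,-0.03,0.3,0,0,0,0],[0,-0.03,0.6,0,0,0,0],[0.04,-0.03,0.8,0,0,0,0],[0.1,-0.03,0.8,0,0,0,0],[0.1,-0.03,0.8,0,0,0,0]]]}}

```text
clock: 4.77
tool_pos: [0.5864, 0.0601, 0.0359]
eef_rot: [-0.534, -0.464, 0.534, -0.463]
force: [-0.5, 0.1, -5.9]
grip_width: 0.0495
```

>>> {"api": "move_arm", "payload": {"steps": [[[0.03,0,0,0,0,0,0],[0.03,0,0,0,0,0,0],[0.03,0,0,0,0,0,0]]]}}

```text
clock: 5.02
tool_pos: [0.5868, 0.0605, 0.0358]
eef_rot: [0.534, 0.464, -0.534, 0.464]
force: [-0.6, 0.2, -4.0]
grip_width: 0.0497
```

>>> {"api": "move_arm", "payload": {"steps": [[[0.03,0,0.1,0,0,0,0],[0.03,0,0.2,0,0,0,0],[0.03,0,0.2,0,0,0,0]]]}}

```text
clock: 5.27
tool_pos: [0.587, 0.0556, 0.0357]
eef_rot: [0.534, 0.463, -0.533, 0.464]
force: [-1.0, 0.8, -1.8]
grip_width: 0.0498
```

>>> {"api": "move_arm", "payload": {"steps": [[[0,0,0.08,0,0,0,0],[0,0,0.08,0,0,0,0]]]}}

```text
clock: 5.43
tool_pos: [0.5867, 0.0535, 0.0357]
eef_rot: [0.535, 0.463, -0.533, 0.464]
force: [0.9, 1.7, -0.6]
grip_width: 0.0496
```

>>> {"api": "move_arm", "payload": {"steps": [[[0,0,0.08,0,0,0,0],[0,0,0.08,0,0,0,0]]]}}

```text
clock: 5.6
tool_pos: [0.5864, 0.0517, 0.0357]
eef_rot: [0.535, 0.464, -0.533, 0.464]
force: [0.5, 3.7, 1.5]
grip_width: 0.0494
```

>>> {"api": "move_arm", "payload": {"steps": [[[0,0,0.1,0,0,0,0],[0,0,0.1,0,0,0,0]]]}}

```text
clock: 5.77
tool_pos: [0.5863, 0.0518, 0.0357]
eef_rot: [0.535, 0.465, -0.531, 0.463]
force: [1.7, 10.3, 0.5]
grip_width: 0.0498
```

>>> {"api": "move_arm", "payload": {"steps": [[[0,0,0.1,0,0,0,0],[0,0,0.1,0,0,0,0]]]}}

```text
clock: 5.93
tool_pos: [0.5862, 0.0518, 0.0358]
eef_rot: [0.537, 0.467, -0.53, 0.462]
force: [3.7, 16.4, 0.0]
grip_width: 0.0492
```

>>> {"api": "move_arm", "payload": {"steps": [[[0,0,0.1,0,0,0,0],[0,0,0.1,0,0,0,0]]]}}

```text
clock: 6.1
tool_pos: [0.5862, 0.0519, 0.0358]
eef_rot: [0.538, 0.468, -0.528, 0.461]
force: [4.8, 20.1, -0.4]
grip_width: 0.0493
```

>>> {"api": "move_arm", "payload": {"steps": [[[0,0,-0.22,0,0,0,0],[0,0,-0.22,0,0,0,0]]]}}

```text
clock: 6.27
tool_pos: [0.5862, 0.0518, 0.0358]
eef_rot: [0.535, 0.465, -0.532, 0.464]
force: [1.5, 7.2, 1.8]
grip_width: 0.0496
```

>>> {"api": "move_arm", "payload": {"steps": [[[0,0,0,0,0,0,0.9],[0,0,0,0,0,0,0.9],[0,0,0,0,0,0,0.9],[0,0,0,0,0,0,0.9],[0,0,0,0,0,0,0.9]]]}}

```text
clock: 6.68
tool_pos: [0.5849, 0.0487, 0.0346]
eef_rot: [-0.534, -0.463, 0.534, -0.464]
force: [0.2, -0.2, -0.2]
grip_width: 0.0771
```

```bash
python3 -c "
from h import *
goto([.5892,.0785,.2],-8.05)"
```

```text
clock 6.68 pos [0.5849 0.0487 0.0346] yaw_y -8.1 q [-3.100e-02  2.550e-01 -6.400e-02  1.253e+00 -1.000e-03  1.681e+00] F [ 0.2 -0.2 -0.2] w 0.0771
shift [-6.62 -0.   -1.2 ] turns [[-0.01, 0.01, 0.0], [29.99, 0.01, -0.01]]
```

>>> {"api": "move_arm", "payload": {"steps": [[[-1,0,0,0,0,0,1],[-2,0,0,0,0,0,1],[-3.5,0,0,0,0,0,1],[-5,0,0,0,0,0,1],[-6.6,0,0,0,0,0,1]]]}}

```text
clock: 7.1
tool_pos: [0.5842, 0.049, 0.2003]
eef_rot: [-0.533, -0.464, 0.535, -0.463]
force: [1.2, -0.1, 0.2]
grip_width: 0.0854
```

```bash
python3 -c "
from h import *
goto([.38,-.18,.23],136.5)"
```

```text
clock 7.1 pos [0.5842 0.049  0.2003] yaw_y -8.07 q [-3.000e-02  2.070e-01  2.120e-01  1.578e+00 -1.000e-03  1.681e+00] F [ 1.2 -0.1  0.2] w 0.0854
shift [-1.16 -6.8  10.22] turns [[-24.1, -0.02, 0.02], [5.9, 0.01, 0.02]]
```

>>> {"api": "move_arm", "payload": {"steps": [[[-1.2,-6.8,10.2,-24,0,0,1],[-1.2,-6.8,10.2,-24,0,0,1],[-1.2,-6.8,10.2,-24,0,0,1],[-1.2,-6.8,10.2,-24,0,0,1],[-1.2,-6.8,10.2,-24,0,0,1]]]}}

```text
clock: 7.52
tool_pos: [0.4534, -0.0985, 0.2195]
eef_rot: [0.374, 0.6, -0.374, 0.6]
force: [-0.5, -0.9, 0.8]
grip_width: 0.0855
```

```bash
python3 -c "
from h import *
goto([.38,-.18,.23],136.5)"
```

```text
clock 7.52 pos [ 0.4534 -0.0985  0.2195] yaw_y 26.11 q [-3.580e-01 -1.130e-01 -8.200e-02  1.602e+00 -1.000e-03  7.570e-01] F [-0.5 -0.9  0.8] w 0.0855
shift [-0.42 -4.07  1.64] turns [[-18.4, 0.0, 0.01], [11.6, 0.01, -0.0]]
```

>>> {"api": "move_arm", "payload": {"steps": [[[-0.4,-4,1.6,-18.4,0,0,1],[-0.4,-4,1.6,-18.4,0,0,1],[-0.4,-4,1.6,-18.4,0,0,1],[-0.4,-4,1.6,-18.4,0,0,1],[-0.4,-4,1.6,-18.4,0,0,1]]]}}

```text
clock: 7.93
tool_pos: [0.3807, -0.1787, 0.2297]
eef_rot: [0.19, 0.681, -0.191, 0.681]
force: [1.6, -0.1, -0.8]
grip_width: 0.0857
```

```bash
python3 - <<'E'
from h import *
for n in('top','side'):
  cv2.imwrite(f'pics/{n}4.png',cv2.cvtColor(snapshot(n),cv2.COLOR_RGB2BGR))
a=cv2.imread('pics/top4.png')[150:230,260:400];b=cv2.imread('pics/side4.png')[150:290,250:370]
a=cv2.resize(a,None,fx=3.2,fy=3.2,interpolation=cv2.INTER_CUBIC);b=cv2.resize(b,None,fx=2.8,fy=2.8,interpolation=cv2.INTER_CUBIC)
c=np.zeros((400,800,3),np.uint8);c[:a.shape[0],:a.shape[1]]=a;c[:b.shape[0],455:455+b.shape[1]]=b
cv2.imwrite("pics/c4.png",c)
goto([.38,-.18,.23],136.5)
E
```

```text
clock 8.03 pos [ 0.3817 -0.1774  0.2293] yaw_y 58.47 q [-0.594 -0.223 -0.158  1.636 -0.    -0.044] F [ 0.3 -1.3  0.1] w 0.0856
shift [-0.03 -0.12 -0.  ] turns [[-13.01, 0.0, 0.01], [16.99, 0.01, -0.0]]
```

View pics/c4.png

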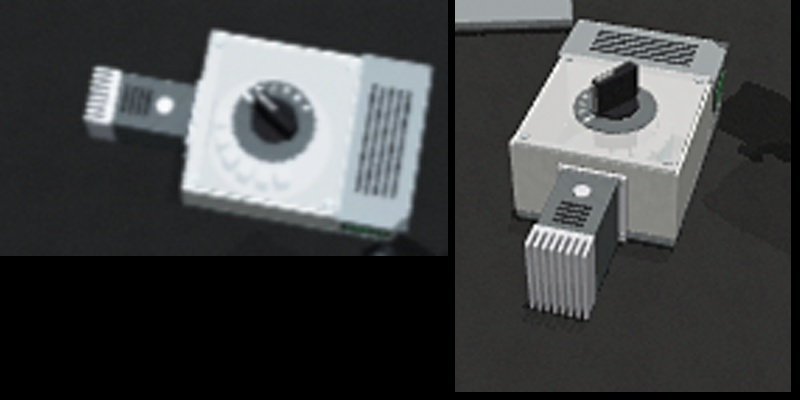

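```bash
python3 - <<'E'
from h import *
g=cv2.cvtColor(cv2.imread("pics/top4.png"),cv2.COLOR_BGR2GRAY)
f=lambda e,z:line(ray("top",e,z))
L=f(edge(g,np.arange(190,208,1),305,335,130,1),.095)
LT=f(edge(g,np.arange(298,315,1),163,180,70),.08);LB=f(edge(g,np.arange(298,315,1),200,183,70),.08)
FN=f(edge(g,np.arange(174,188,1),280,295,110,1),.08)
for n,l in zip(("L","LT","LB","FN"),(L,LT,LB,FN)):print(n,l)
C=np.array([.569,-.0631]);A=np.c_[[.990,-.141],[.141,.990]]
P=np.array([meet(LT,FN),meet(LB,FN)]);print((P-C)@A)
for l in(LT,LB,FN):print((l[0]-C)@A)
# pointer line ridge in bar
pts=[]
for r in range(179,184):
    c=np.arange(338,349);v=g[r,338:349].astype(float);v[v<70]=0
    k=np.argmax(v*(abs(c-(341.3+(r-180)*1.15))<2.2));w=v[k-1:k+2];pts.append([(w*c[k-1:k+2]).sum()/w.sum(),r])
print(pts);l=line(ray("top",pts,.1345));print(l)
n=np.array([-l[1][1],l[1][0]]);print("axis offset from bar line",(C-l[0])@n)
E
```

```text
L (array([0.535285  , 0.01364843], dtype=float32), array([ 0.9993305, -0.0365854], dtype=float32), np.float32(-2.0966568), np.float64(0.0006736941742491605))
LT (array([0.6108288 , 0.04921326], dtype=float32), array([0.13876523, 0.99032533], dtype=float32), np.float32(82.02359), np.float64(0.0005003153740396478))
LB (array([0.55976236, 0.04374402], dtype=float32), array([0.14588448, 0.9893016 ], dtype=float32), np.float32(81.611496), np.float64(0.00019985427041845167))
FN (array([0.58719724, 0.10480485], dtype=float32), array([ 0.9919855 , -0.12635195], dtype=float32), np.float32(-7.2588353), np.float64(0.0006172083285157035))
[[ 0.02545654  0.1692516 ]
 [-0.02389421  0.16852205]]
[0.02557436 0.11708799]
[-0.02421027  0.10447307]
[-0.00565931  0.16879161]
[[np.float64(nan), 179], [np.float64(341.8690476190476), 180], [np.float64(342.0978835978836), 181], [np.float64(343.91014492753624), 182], [np.float64(344.8847262247839), 183]]
(array([0., 0.], dtype=float32), array([0., 0.], dtype=float32), np.float32(0.0), np.float64(nan))
axis offset from bar line 0.0<stdin>:15: RuntimeWarning: invalid value encountered in scalar divide
```

```bash
python3 -c "
from h import *
goto([.569,-.063,.2],136.8)"
```

```text
clock 8.03 pos [ 0.3817 -0.1774  0.2293] yaw_y 58.47 q [-0.594 -0.223 -0.158  1.636 -0.    -0.044] F [ 0.3 -1.3  0.1] w 0.0856
shift [1.17 7.82 3.99] turns [[-13.06, 0.0, 0.01], [16.94, 0.01, -0.0]]
```

>>> {"api": "move_arm", "payload": {"steps": [[[0,7.8,4,-13,0,0,1],[0,7.8,4,-13,0,0,1],[0,7.8,4,-13,0,0,1],[0,7.8,4,-13,0,0,1],[0,7.8,4,-13,0,0,1]]]}}

```text
clock: 8.45
tool_pos: [0.5616, -0.0663, 0.2289]
eef_rot: [-0.029, 0.707, 0.028, 0.707]
force: [0.1, -1.4, 0.7]
grip_width: 0.0851
```

```bash
python3 -c "
from h import *
goto([.569,-.063,.19],136.8)"
```

```text
clock 8.45 pos [ 0.5616 -0.0663  0.2289] yaw_y 94.6 q [-0.236  0.154  0.209  1.625 -0.    -0.316] F [ 0.1 -1.4  0.7] w 0.0851
shift [1.56 0.11 0.31] turns [[-7.03, -0.0, 0.0], [22.97, 0.01, 0.0]]
```

>>> {"api": "move_arm", "payload": {"steps": [[[0.5,0.1,0.3,-7,0,0,0.6],[1,0.1,0.3,-7,0,0,0.6],[1.5,0.1,0.3,-7,0,0,0.6],[1.5,0.1,0.3,-7,0,0,0.6],[1.5,0.1,0.3,-7,0,0,0.6]]]}}

```text
clock: 8.87
tool_pos: [0.5666, -0.0639, 0.1895]
eef_rot: [-0.244, 0.665, 0.245, 0.662]
force: [0.3, 0.2, 0.7]
grip_width: 0.0511
```

```bash
python3 -c "
from h import *
goto([.569,-.063,.15],136.8)"
```

```text
clock 8.87 pos [ 0.5666 -0.0639  0.1895] yaw_y 130.44 q [-0.23   0.165  0.142  1.552 -0.    -0.936] F [0.3 0.2 0.7] w 0.0511
shift [ 1.58 -0.04  0.1 ] turns [[-1.06, -0.02, -0.03], [28.94, -0.04, 0.03]]
```

>>> {"api": "move_arm", "payload": {"steps": [[[0,0,0.1,-1.05,0,0,0.6],[0.5,0,0.1,-1.05,0,0,0.6],[1,0,0.1,-1.05,0,0,0.6],[1,0,0.1,-1.05,0,0,0.6]]]}}

```text
clock: 9.2
tool_pos: [0.5674, -0.0624, 0.1629]
eef_rot: [-0.277, 0.652, 0.28, 0.648]
force: [-0.6, 0.4, -0.6]
grip_width: 0.0514
```

```bash
python3 - <<'E'
from h import *
cv2.imwrite('pics/side5.png',cv2.cvtColor(snapshot('side'),cv2.COLOR_RGB2BGR))
b=cv2.imread('pics/side5.png')[130:250,240:360]
cv2.imwrite("pics/c5.png",cv2.resize(b,None,fx=4.5,fy=4.5,interpolation=cv2.INTER_CUBIC))
goto([.569,-.063,.107],136.8)
E
```

```text
clock 9.25 pos [ 0.5677 -0.0626  0.164 ] yaw_y 136.44 q [-0.227  0.168  0.096  1.503 -0.    -1.038] F [ 0.5 -0.  -0.7] w 0.0513
shift [ 2.28 -0.06  0.03] turns [[-0.06, -0.03, -0.04], [29.94, -0.06, 0.04]]
```

View pics/c5.png

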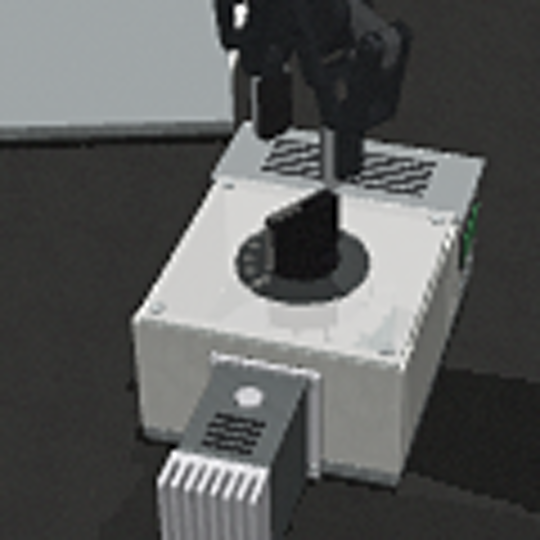

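>>> {"api": "move_arm", "payload": {"steps": [[[0.7,0,0,0,0,0,0.6],[1.3,0,0,0,0,0,0.6],[1.9,0,0,0,0,0,0.6],[2.25,0,0,0,0,0,0.6],[2.25,0,0,0,0,0,0.6]]]}}

```text
clock: 9.67
tool_pos: [0.5674, -0.0628, 0.1078]
eef_rot: [-0.278, 0.651, 0.28, 0.648]
force: [-0.8, -0.6, 0.0]
grip_width: 0.0512
```

```bash
python3 -c "
from h import *
goto([.569,-.063,.107],136.8)"
```

```text
clock 9.67 pos [ 0.5674 -0.0628  0.1078] yaw_y 136.48 q [-0.228  0.18  -0.003  1.393 -0.    -1.039] F [-0.8 -0.6  0. ] w 0.0512
shift [ 0.03 -0.05  0.04] turns [[-0.05, -0.02, -0.04], [29.95, -0.06, 0.04]]
```

Close on the bar.

>>> {"api": "move_arm", "payload": {"steps": [[[0,0,0,0,0,0,0],[0,0,0,0,0,0,0],[0,0,0,0,0,0,0],[0,0,0,0,0,0,0],[0,0,0,0,0,0,0]]], "newtons": 40}}

```text
clock: 10.08
tool_pos: [0.5699, -0.0631, 0.112]
eef_rot: [-0.28, 0.649, 0.279, 0.65]
force: [-1.1, 0.7, 4.4]
grip_width: 0.0114
```

>>> {"api": "move_arm", "payload": {"steps": [[[0,0,0,0,0,0,0],[0,0,0,0,0,0,0],[0,0,0,0,0,0,0]]]}}

```text
clock: 10.33
tool_pos: [0.5699, -0.0631, 0.112]
eef_rot: [-0.28, 0.649, 0.279, 0.65]
force: [-1.9, 0.9, 6.5]
grip_width: 0.0108
```

```bash
python3 -c "
from h import *
goto([.569,-.063,.107],69.3);print(telemetry.observe()['torque'])"
```

```text
clock 10.33 pos [ 0.5699 -0.0631  0.112 ] yaw_y 136.54 q [-0.227  0.177  0.002  1.394  0.    -1.04 ] F [-1.9  0.9  6.5] w 0.0108
shift [ 0.2   0.03 -0.02] turns [[11.21, 0.02, 0.01], [-18.79, -0.01, 0.02]]
[0.2150721  0.33628863 0.10506085]
```

>>> {"api": "move_arm", "payload": {"steps": [[[-0.12,0,0,0,0,0,0],[-0.12,0,0,0.8,0,0,0],[-0.12,0,0,1.6,0,0,0],[-0.12,0,0,2.4,0,0,0],[-0.12,0,0,3.2,0,0,0]]]}}

```text
clock: 10.75
tool_pos: [0.5699, -0.0632, 0.1121]
eef_rot: [-0.166, 0.687, 0.166, 0.688]
force: [4.0, 0.6, -4.5]
grip_width: 0.011
```

>>> {"api": "move_arm", "payload": {"steps": [[[0,0,0,0.8,0,0,0],[0,0,0,1.6,0,0,0],[0,0,0,2.4,0,0,0],[0,0,0,3.2,0,0,0],[0,0,0,4,0,0,0]]]}}

```text
clock: 11.17
tool_pos: [0.5699, -0.0633, 0.1121]
eef_rot: [-0.019, 0.707, 0.019, 0.707]
force: [3.2, -0.2, -4.3]
grip_width: 0.0112
```

```bash
python3 -c "
from h import *
goto([.569,-.063,.107],69.3);print(telemetry.observe()['torque'])"
```

```text
clock 11.17 pos [ 0.5699 -0.0633  0.1121] yaw_y 93.09 q [-0.228  0.179  0.004  1.396  0.    -0.282] F [ 3.2 -0.2 -4.3] w 0.0112
shift [ 0.2   0.01 -0.03] turns [[3.96, 0.01, -0.0], [-26.04, 0.0, 0.01]]
[-0.05371879 -0.72759019  0.14066085]
```

>>> {"api": "move_arm", "payload": {"steps": [[[0,0,0,0.8,0,0,0],[0,0,0,1.6,0,0,0],[0,0,0,2.4,0,0,0],[0,0,0,3.2,0,0,0],[0,0,0,3.9,0,0,0]]]}}

```text
clock: 11.58
tool_pos: [0.5699, -0.0634, 0.1121]
eef_rot: [0.125, 0.696, -0.125, 0.696]
force: [3.3, -0.7, -4.4]
grip_width: 0.0112
```

>>> {"api": "move_arm", "payload": {"steps": [[[0,0,0,0,0,0,0],[0,0,0,0,0,0,0],[0,0,0,0,0,0,0],[0,0,0,0,0,0,0],[0,0,0,0,0,0,0]]]}}

```text
clock: 12.0
tool_pos: [0.5698, -0.0634, 0.1121]
eef_rot: [0.123, 0.696, -0.123, 0.697]
force: [6.3, -1.2, -8.2]
grip_width: 0.0112
```

```bash
python3 - <<'E'
from h import *
for n in('top','side'):
  cv2.imwrite(f'pics/{n}6.png',cv2.cvtColor(snapshot(n),cv2.COLOR_RGB2BGR))
a=cv2.imread('pics/top6.png')[145:235,260:400];b=cv2.imread('pics/side6.png')[130:270,240:360]
a=cv2.resize(a,None,fx=3.2,fy=3.2,interpolation=cv2.INTER_CUBIC);b=cv2.resize(b,None,fx=2.8,fy=2.8,interpolation=cv2.INTER_CUBIC)
c=np.zeros((400,800,3),np.uint8);c[:a.shape[0],:a.shape[1]]=a;c[:b.shape[0],455:455+b.shape[1]]=b
cv2.imwrite("pics/c6.png",c)
goto([.5699,-.0633,.112],69.3);print(telemetry.observe()['torque'])
E
```

```text
clock 12.1 pos [ 0.5698 -0.0634  0.1121] yaw_y 70.03 q [-0.228  0.179  0.004  1.396 -0.     0.121] F [ 6.8 -0.9 -8.7] w 0.0112
shift [0.   0.01 0.  ] turns [[0.12, 0.01, 0.0], [-29.88, -0.0, 0.01]]
[-0.24931072 -1.16493648  0.12635625]
```

View pics/c6.png

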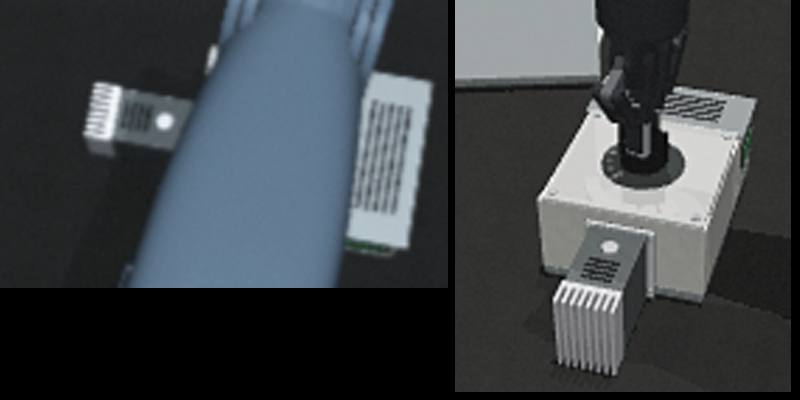

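>>> {"api": "move_arm", "payload": {"steps": [[[0.08,0,0.08,0.1,0,0,0],[0.08,0,0.08,0.1,0,0,0],[0.08,0,0.08,0.1,0,0,0],[0.08,0,0.08,0.1,0,0,0],[0.08,0,0.08,0.1,0,0,0]]]}}

```text
clock: 12.52
tool_pos: [0.57, -0.0635, 0.112]
eef_rot: [0.127, 0.696, -0.127, 0.695]
force: [-4.6, 1.5, 4.9]
grip_width: 0.0112
```

>>> {"api": "move_arm", "payload": {"steps": [[[0,0,0,0,0,0,0],[0,0,0,0,0,0,0],[0,0,0,0,0,0,0],[0,0,0,0,0,0,0],[0,0,0,0,0,0,0]]]}}

```text
clock: 12.93
tool_pos: [0.57, -0.0635, 0.112]
eef_rot: [0.127, 0.696, -0.127, 0.695]
force: [-5.2, 2.5, 5.0]
grip_width: 0.0112
```

```bash
python3 - <<'E'
from h import *
goto([.5699,-.0633,.112],69.3);o=telemetry.observe();print(o['torque'],o['qvel'])
g=cv2.cvtColor(snapshot("top"),cv2.COLOR_RGB2GRAY)
f=lambda e,z:line(ray("top",e,z))
FN=f(edge(g,np.arange(174,188,1),280,295,110,1),.08);LT=f(edge(g,np.arange(298,315,1),163,180,70),.08);LB=f(edge(g,np.arange(298,306,1),200,183,70),.08)
C=np.array([.569,-.0631]);A=np.c_[[.990,-.141],[.141,.990]]
for l in(LT,LB,FN):print((l[0]-C)@A,l[2])
for n,p,z in(("bottle",(445,273),0),):pass
a=cv2.imread("pics/top0.png");b=cv2.imread("pics/top6.png");d=np.abs(a.astype(int)-b).max(2)
print("bystander change",[(d[y-14:y+15,x-14:x+15]>60).mean().round(3) for x,y in((445,273),(219,136),(198,254))])
E
```

```text
clock 12.93 pos [ 0.57   -0.0635  0.112 ] yaw_y 69.36 q [-0.228  0.182  0.008  1.399  0.     0.132] F [-5.2  2.5  5. ] w 0.0112
shift [ 0.    0.01 -0.  ] turns [[0.01, -0.02, 0.0], [-29.99, -0.0, -0.03]]
[0.34742377 0.95239222 0.10867822] [ 0.00181767 -0.000557    0.00024021 -0.00100481 -0.00112297 -0.0019511 ]
[0.02488741 0.11695568] 80.93971
[-0.02333782  0.12275601] 82.31422
[-0.00630424  0.16895824] -8.59747
bystander change [np.float64(0.0), np.float64(0.0), np.float64(0.0)]
```

Turned by 67.2° and steady, with the lamp still seated and the bystanders untouched. Handing in.

```bash
python3 -c "
from plant import sign_off;print(sign_off())"
```

```text
the job is handed in; nothing more can be done
None
```

I gripped the lamp by its plain sides, squared it to the photometer and lowered it to the bench. I then pushed it into the port until the wall pushed back with about 20 N, eased off and let go. After that I gripped the knob bar at the parked stop, turned it clockwise and handed in while still holding it, at about 13 s on the clock.

**Last checks:**
- **Lamp position:** it was about 0.8 mm off sideways. Its rear edge measured about 99 mm from the port wall against the 100 mm expected, which is flush within the camera's accuracy.
- **Lamp angle:** its sides and rear edge read between 0.5° and 1° off square, some each way. The limit is about 2.6°.
- **Knob:** the tool had turned 67.2° from parked (target 67.5°), was at rest and felt about 0.11–0.13 N m, close to the expected 0.13 N m of spring torque. I could not check the final angle by camera because the arm hid the dial from above.
- **Bystanders:** the image areas around the bottle, vial rack and beaker were unchanged between the first top picture and the one taken with the knob turned.

**Disagreements:** the side camera, while the lamp was still held, put it 1–2 mm to the other side, against about 1 mm by the arm's own reading. One automatic fit of the wall edge in a later picture came out wrong (-2.1° against -8.0°), so I kept the first measurement. The fit of the pointer line also failed, so the parked direction came from the dial marks.

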